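# Feed the top blank from the stack against the sprung stop

## Task

Slide the top steel blank sideways off the stack and along onto the feed table, without lifting it and without shifting the two blanks beneath. Push it squarely against the orange sprung stop and press with about 10 newtons for half a second, never with more than 20. Then let go and leave it lying flat and square on the table, still touching the stop; leave everything else alone.

Things in the scene. Friction and masses are not known exactly. Their poses are not given: they have to be found in the camera images.
- bed: Fixed feed table: smooth grey top 120 (x) x 240 (y) mm, 40 mm above the bench, from y = -100 to +140 mm of this frame. On its -y side a fixed wooden rest, 26 mm high, centred at y = -160 mm, carries the stack of blanks. Origin: on the bench, midway across the width. +y: direction in which a blank slides from the stack onto the table to the stop; z up.
- stop: Fixed blue bracket of the end stop, 80 x 20 x 28 mm, on the feed table's +y end; origin at its underside centre (bed frame 0, +120, 40 mm), axes as the bed's. From it a locked steel carriage reaches towards the stack (-y) and carries an orange sprung pad, 54 mm wide in x, from 1.5 to 21.5 mm above the table top; only the pad gives: about 4 N per mm, 8 mm of travel, springing back when let go.
- pad_nearest (a point): Point on the table top's centre line, 90 mm from the stop's origin towards the stack (bed frame 0, +30, 40 mm). The pad's front face stands 0 to 40 mm beyond this point in +y: it is set differently each time and the setting is not measured (it can be seen and felt). The blank follows the pad back by a few mm when let go.
- top_blank: Bright steel blank on top of the stack, 64 (x) x 90 (y) x 8 (z) mm, about 0.36 kg, origin at the centre of its underside; on the stack its underside is 42 mm above the bench, so 2 mm higher than the feed table, onto which it drops those 2 mm. Its y axis points along the bed's y to within a few degrees. Its -y edge can be pushed. Both side edges can be reached too.
- middle_blank: Dark steel blank of the same size, directly under the top one, its edges up to 7 mm out of line with it, so that its edge may stick out under the top blank's edges. Origin at the centre of its underside, 34 mm above the bench. Loose.
- bottom_blank: Dark steel blank of the same size, lowest of the stack, lying on the wooden rest. Origin at the centre of its underside, 26 mm above the bench. Loose.
- channel: Rusty U-shaped bracket, 60 x 80 x 40 mm high, loose on the bench; origin at its underside centre. A bystander.
- offcut: Rusty flat steel offcut, 50 x 80 x 5 mm, loose on the bench; origin at its underside centre. A bystander.
- wrench: Open-ended steel wrench lying flat on the bench beside the feed table. A bystander.
- hammer: Hammer with a wooden handle lying on the bench. A bystander.
- oil_bottle: Green bottle, 60 mm across, 150 mm tall, red cap; origin at its underside centre. A bystander.
- scrap_tray: Green open tray, 140 x 200 x 50 mm; origin at its underside centre. A bystander.
Mind the look-alikes: they are no part of the job. Leave any yellow look-alike of the top_blank alone.

How it is judged:
On the way, in this order (a step that is already met when the one before it is completed fails the run):
1. the top blank has been slid clear of the stack, onto the feed table (y of top_blank in the frame of bed above -0.052 m and z of top_blank in the frame of bed below 0.046 m), for 0.05 s.
2. the blank is pressed against the stop with 6 to 16 N for 0.3 s (contact force between top_blank and stop between 6 and 16 N), for 0.3 s.
At the end, for the whole second after the job is handed in: The top blank rests flat on the feed table (underside within 2 mm of it, tilt under 0.03 rad), within 20 mm of its centre line, square to the stop within 0.09 rad and still touching its pad (over 0.1 N); the lower blanks are within 5 mm of where they started (contact force between top_blank and stop above 0.1 N and angle between the y axis of top_blank and the y axis of bed, either way round below 0.09 rad and x of top_blank in the frame of bed between -0.02 and 0.02 m and z of top_blank in the frame of bed between 0.038 and 0.0415 m and angle between top_blank's own z axis and vertical below 0.03 rad and linear speed of top_blank below 0.01 m/s and distance of each of middle_blank, bottom_blank from where it was at the start of the episode below 0.005 m).
It fails at once if the blank is pressed against the stop with more than 22 N (contact force between top_blank and stop above 22 N).
It fails at once if the robot pushes on the stop itself (contact force between the arm and stop above 5 N).
It fails at once if the top blank is lifted more than 10 mm above its place on the stack, or tipped more than 0.25 rad (z of top_blank in the frame of bed above 0.052 m or angle between top_blank's own z axis and vertical above 0.25 rad).
It fails at once if a lower blank is shifted by 5 mm or more (not (distance of each of middle_blank, bottom_blank from where it was at the start of the episode below 0.005 m)).
It fails at once if a bystander is moved by more than 20 mm (distance of any of channel, offcut, wrench, hammer, oil_bottle, scrap_tray from where it was at the start of the episode above 0.02 m).
It also fails if it takes over 56 s, if anything falls off the work surface, if the arm or the gripper's body presses on something with over 40 N, if the wrist force passes 120 N, or if a joint passes its speed limit or range.

## Robot

A 6-joint arm with a two-finger parallel gripper is mounted at the origin on the work surface. World frame = base frame: x ahead of the robot, y to its left, z up, the work surface at z = 0. Lengths are in m, angles in rad, forces in N, time in s.
With the tool pointing down it reaches from about 0.425 to 1.125 m from the base axis. Payload 14.9 kg.
Tool frame: the origin (TCP) lies at the centre of the arm's flange, where the gripper is bolted on; the fingertips stand 191 mm ahead of it and the grasp point (between the pads) lies 172 mm ahead of it; z points along the fingers, y is the direction in which the jaws open and shut (so a half turn about z gives the same grasp; the last joint's range is limited). The gripper opens to 91 mm and grips with 3 to 60 N. Pads are 32 mm wide; open, the fingers measure 118 mm over their backs; the gripper's body (76 mm by 178 mm) begins 60 mm behind the grasp point.
Start: joints at [-1.357, 0.379, 1.734, -0, 1.028, -0.033], TCP at [0.171, -0.679, 0.405] pointing down, gripper open.
Joint ranges: [-2.77, 2.77], [-0.74, 2.19], [0, 2.66], [-1.06, 4.2], [0.31, 2.87], [-3.08, 3.08]. Speed limits (rad/s): [1.89, 1.89, 2.39, 3.14, 3.14, 3.14].

## Interface

Orientations are given as a unit quaternion [w, x, y, z].
In Python, from bench import robot gives the robot as it stands.
- The arm moves only by the tool servo_tool, never from a script. Its argument "increments" is a list of rows, each an object of numbers: "hand": the opening, from 0 (shut) to 1 (fully open); "tx", "ty", "tz": the shift along the tool's x, y, z in m; "spin": the turn about the tool's z in rad. A call has 1 to 12 rows; each row is the pose to reach, as a shift and turn from the pose commanded when the call began, along the tool's axes at that moment; what a row does not reach only later rows make up. A row lasts 1/12 s, in which the tool goes at most 41.7 mm and 7.16 degrees, less where a joint would pass 70% of its speed; a pose out of reach is approached as far as the arm can. A call with a gripper value outside its range is refused whole. The fingers move at their own pace and stop on an object; the grip force is fixed at half the most. Time passes only in rows, so rows that repeat a pose let the fingers close. It gives the time, the measured TCP pose, the force and the opening at its end, in the units of the state.
- robot.get_state(): the state, without advancing time (a new reading comes with each control period).
- robot.get_image(name): name is "scene" or "top" or "wrist"; returns (picture, depth): 400x640x3 uint8, red, green, blue; 400x640 float32, m along the optical axis (not along the pixel's ray), 0 where there is no reading.
- robot.camera_params(name): a dict with "fx", "fy", "cx", "cy" (pixels), "R" (3x3) and "t" (3): a world point X has camera coordinates R X + t. Camera axes: x right, y down, z forward; pixel columns grow to the right and rows downward; lengths in m; the calibration is good to about 2 mm. A picture is of the moment at which its call begins: read the wrist's pose just before it. camera_params takes no time and is no camera call; for the wrist camera it gives the pose at the moment of the call.
- robot.finish_job(): hands the job in, once; it reports no verdict.
Trained networks look in the newest picture that a camera, given by its name, has taken for a name from the list of things; names that differ only in an ending like _2 or _b are one class to them, and where a whole thing is asked for, a point or a joint stands for the part that bears it (a point fixed in the world has none). Each returns a list of dicts, best first, with "conf" (0 to 1); they miss things now and then, are a little off and sometimes report something else, mostly with a low value. They report only what shows in the picture. A call takes as long as a camera call. They do not tell look-alikes from the thing itself.
- robot.find_in(query, camera): "rect" ([left, top, right, bottom] in pixels, round what is visible of it).
The state is a dict: "time": time; "joint_pos": joint angles; "qvel": joint speeds; "joint_torque": joint torques, N m; "eef_pos": TCP position; "ee_rot": TCP orientation; "contact_force": force on the tool from outside, world axes, zero at the start; "wrist_torque": the same for the moment, N m; "finger_gap": finger opening in m.
Only numpy, scipy, OpenCV 4.12 (cv2) and the standard library are available. Lean on these libraries where they do the work, as an engineer would, in place of code of your own. Each camera call takes 0.05 s, during which the arm holds its last target. There are 200 camera calls.

## Working session

There is one attempt and no reset: what is moved stays moved. The work goes in short steps, Python scripts to look and compute and a tool call to move; the robot and the scene stay as the last step left them, time stands still between calls to the robot, and variables do not carry over. Pictures are saved under pics/ and viewed, about 8 in all and at most 12, crops included, and the job is handed in when it is done.

Besides the shell and the picture viewer there is one more tool, called after "Emit:" as name([rows], argument=value, ...), one row to a line, values as JSON. servo_tool: Moves the arm, as the interface text tells. Its arguments: {"type":"object","properties":{"increments":{"type":"array","items":{"type":"object","properties":{"hand":{"type":"number"},"tx":{"type":"number"},"ty":{"type":"number"},"tz":{"type":"number"},"spin":{"type":"number"}}}}},"required":["increments"]}

```bash
mkdir -p pics
cat > h.py <<'E'
import numpy as np, cv2
from bench import robot
def snap(n,f=None):
    p=robot.camera_params(n); im,d=robot.get_image(n)
    if f: cv2.imwrite('pics/'+f,im[:,:,::-1])
    return p,im,d
def cloud(p,d):
    v,u=np.mgrid[:d.shape[0],:d.shape[1]]
    X=np.stack([(u-p['cx'])/p['fx']*d,(v-p['cy'])/p['fy']*d,d],-1)
    W=(X-p['t'])@np.array(p['R']); W[d<=0]=np.nan
    return W
E
python3 - <<'E'
from h import *
s=robot.get_state(); print(s)
for n in ['scene','top']:
    p,im,d=snap(n,n+'.png'); np.savez(n,W=cloud(p,d),im=im)
    for q in ['top_blank','stop','bed']: print(n,q,robot.find_in(q,n)[:3])
a=cv2.imread('pics/scene.png');b=cv2.imread('pics/top.png')
cv2.imwrite('pics/both.png',cv2.resize(np.vstack([a,b]),(480,600),interpolation=cv2.INTER_AREA))
E
```

```text
{'time': 0.0, 'joint_pos': array([-1.35728325e+00,  3.79427137e-01,  1.73477762e+00,  2.00607974e-05,
        1.02847516e+00, -3.33189718e-02]), 'qvel': array([-0.0008906 ,  0.00097876,  0.00069591, -0.00149273, -0.00050651,
        0.00044876]), 'joint_torque': array([ 2.45940100e-04, -7.63715529e+01, -4.34364080e+01,  6.50474452e-02,
        4.24399995e-02, -7.83651194e-05]), 'eef_pos': array([ 0.17097718, -0.67860837,  0.40407671]), 'ee_rot': array([-5.42197824e-04,  9.92394395e-01,  1.23097803e-01, -4.03597112e-05]), 'contact_force': array([-0.82745842, -0.75799398, -0.38922022]), 'wrist_torque': array([-0.05661562,  0.0196103 , -0.00056654]), 'finger_gap': 0.09119830505599545}
scene top_blank [{'rect': [273.9, 250.0, 300.9, 276.1], 'conf': 0.86}, {'rect': [251.2, 207.3, 280.1, 227.2], 'conf': 0.84}, {'rect': [291.7, 202.5, 324.7, 225.9], 'conf': 0.8}]
scene stop [{'rect': [335.2, 168.7, 363.7, 192.3], 'conf': 0.86}]
scene bed [{'rect': [290.4, 173.4, 370.3, 236.8], 'conf': 0.76}]
top top_blank [{'rect': [365.4, 175.0, 395.3, 203.2], 'conf': 0.87}, {'rect': [324.7, 238.0, 358.1, 265.4], 'conf': 0.73}, {'rect': [315.9, 195.1, 345.5, 218.5], 'conf': 0.69}]
top stop [{'rect': [125.4, 226.4, 206.3, 265.2], 'conf': 0.67}, {'rect': [232.5, 204.0, 271.8, 228.1], 'conf': 0.57}]
top bed [{'rect': [238.7, 195.0, 348.3, 235.4], 'conf': 0.57}]
```

View pics/top.png

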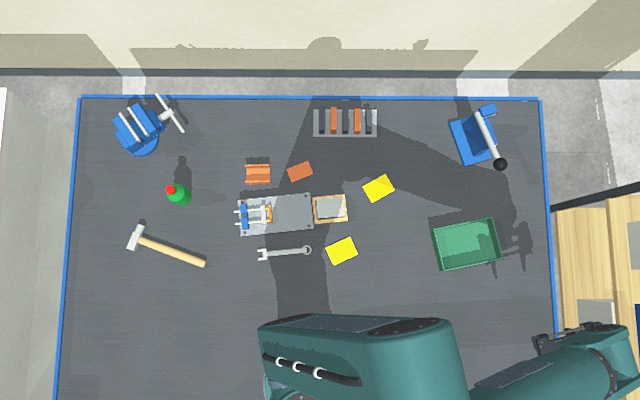

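Run:
```python
from h import *
Z=np.load('top.npz');W=Z['W'];im=Z['im']
def fit(m,name):
    n,l,st,c=cv2.connectedComponentsWithStats(m.astype(np.uint8))
    for i in range(1,n):
        if st[i,4]<60: continue
        P=W[l==i]; r=cv2.minAreaRect((P[:,:2]*1000).astype(np.float32)); print(name,st[i],np.median(P[:,2]).round(4),r, im[l==i].mean(0).round())
z=W[...,2]; box=np.zeros(z.shape,bool); box[180:275,220:410]=1
fit((z>.034)&(z<.0445)&box,'table'); fit((z>.0455)&(z<.056)&box,'blank'); fit((z>.056)&(z<.09)&box,'stop')
```

```text
table [ 238  193   76   44 1859] 0.039 ((537.2565307617188, 109.4090576171875), (120.48263549804688, 239.93287658691406), 6.513017177581787) [159. 167. 171.]
table [248 211  14  11 118] 0.0389 ((531.8008422851562, 178.22068786621094), (32.241355895996094, 43.44509506225586), 5.878538608551025) [176. 185. 188.]
blank [316 197  29  22 461] 0.0495 ((558.4014892578125, -69.91266632080078), (63.970401763916016, 90.85221099853516), 5.210632801055908) [191. 198. 193.]
stop [240 204  17  26 188] 0.0661 ((528.4857177734375, 195.48928833007812), (79.0291519165039, 48.6088981628418), 9.080360412597656) [ 99. 153. 212.]
stop [257 205  11  20 102] 0.0639 ((532.825927734375, 146.74179077148438), (59.449745178222656, 32.07722473144531), 14.20025634765625) [226. 229. 218.]
```

The picture shows the stack at about (330,207). The table runs left from it to the blue and orange stop at about (257,213), with the wrench below. The yellow plates at (378,188) and (341,250) are decoys. The fitted sizes agree with those given (64x91, 120x240), and the bed yaw is about 6.3°.

Emit:
servo_tool([
  {"tx":0.264,"ty":-0.2525,"spin":-1.435,"hand":0.33},
  {"tx":0.264,"ty":-0.2525,"spin":-1.435},
  {"tx":0.264,"ty":-0.2525,"spin":-1.435},
  {"tx":0.264,"ty":-0.2525,"spin":-1.435},
  {"tx":0.264,"ty":-0.2525,"spin":-1.435},
  {"tx":0.264,"ty":-0.2525,"spin":-1.435},
  {"tx":0.264,"ty":-0.2525,"spin":-1.435},
  {"tx":0.264,"ty":-0.2525,"spin":-1.435},
  {"tx":0.264,"ty":-0.2525,"spin":-1.435},
  {"tx":0.264,"ty":-0.2525,"spin":-1.435},
  {"tx":0.264,"ty":-0.2525,"spin":-1.435},
  {"tx":0.264,"ty":-0.2525,"spin":-1.435},
])

```text
schema error: expected keys hand, tx, ty, tz, spin
```

Emit:
servo_tool([
  {"tx":0.264,"ty":-0.2525,"tz":0,"spin":-1.435,"hand":0.33},
  {"tx":0.264,"ty":-0.2525,"tz":0,"spin":-1.435,"hand":0.33},
  {"tx":0.264,"ty":-0.2525,"tz":0,"spin":-1.435,"hand":0.33},
  {"tx":0.264,"ty":-0.2525,"tz":0,"spin":-1.435,"hand":0.33},
  {"tx":0.264,"ty":-0.2525,"tz":0,"spin":-1.435,"hand":0.33},
  {"tx":0.264,"ty":-0.2525,"tz":0,"spin":-1.435,"hand":0.33},
  {"tx":0.264,"ty":-0.2525,"tz":0,"spin":-1.435,"hand":0.33},
  {"tx":0.264,"ty":-0.2525,"tz":0,"spin":-1.435,"hand":0.33},
  {"tx":0.264,"ty":-0.2525,"tz":0,"spin":-1.435,"hand":0.33},
  {"tx":0.264,"ty":-0.2525,"tz":0,"spin":-1.435,"hand":0.33},
  {"tx":0.264,"ty":-0.2525,"tz":0,"spin":-1.435,"hand":0.33},
  {"tx":0.264,"ty":-0.2525,"tz":0,"spin":-1.435,"hand":0.33},
])

```text
time: 1.4
eef_pos: [0.3657, -0.3688, 0.4049]
ee_rot: [0.0, 0.664, 0.748, -0.0]
contact_force: [-0.4, 1.4, -0.3]
finger_gap: 0.0298
```

Emit:
servo_tool([
  {"tx":0.284,"ty":0.229,"tz":0,"spin":0,"hand":0.33},
  {"tx":0.284,"ty":0.229,"tz":0,"spin":0,"hand":0.33},
  {"tx":0.284,"ty":0.229,"tz":0,"spin":0,"hand":0.33},
  {"tx":0.284,"ty":0.229,"tz":0,"spin":0,"hand":0.33},
  {"tx":0.284,"ty":0.229,"tz":0,"spin":0,"hand":0.33},
  {"tx":0.284,"ty":0.229,"tz":0,"spin":0,"hand":0.33},
  {"tx":0.284,"ty":0.229,"tz":0,"spin":0,"hand":0.33},
  {"tx":0.284,"ty":0.229,"tz":0,"spin":0,"hand":0.33},
  {"tx":0.284,"ty":0.229,"tz":0,"spin":0,"hand":0.33},
  {"tx":0.284,"ty":0.229,"tz":0,"spin":0,"hand":0.33},
  {"tx":0.284,"ty":0.229,"tz":0,"spin":0,"hand":0.33},
  {"tx":0.284,"ty":0.229,"tz":0,"spin":0,"hand":0.33},
])

```text
time: 2.4
eef_pos: [0.5611, -0.062, 0.4046]
ee_rot: [-0.0, 0.667, 0.745, -0.0]
contact_force: [-0.8, -0.2, 0.1]
finger_gap: 0.0296
```

Run:
```python
from h import *
s=robot.get_state(); print(s['time'],s['eef_pos'],s['ee_rot'])
p,im,d=snap('wrist','w1.png'); W=cloud(p,d); np.savez('w1',W=W,im=im)
z=W[...,2]
def fit(m,name):
    n,l,st,c=cv2.connectedComponentsWithStats(m.astype(np.uint8))
    for i in range(1,n):
        if st[i,4]<400: continue
        P=W[l==i]; r=cv2.minAreaRect((P[:,:2]*1000).astype(np.float32)); print(name,st[i],np.median(P[:,2]).round(4),np.round(r[0],1),np.round(r[1],1),round(r[2],2),im[l==i].mean(0).round())
fit((z>.036)&(z<.0445),'table'); fit((z>.0465)&(z<.054),'blank'); fit((z>.056)&(z<.09),'stop')
h=cv2.cvtColor(im,cv2.COLOR_RGB2HSV); fit((h[...,0]>5)&(h[...,0]<22)&(h[...,1]>150)&(z>.05)&(z<.08),'orange')
```

```text
2.4 [ 0.56114683 -0.0620131   0.40459436] [-1.21065586e-04  6.66624707e-01  7.45393493e-01 -1.62019446e-04]
table [  249     0   136   124 16083] 0.0397 [546.4  44.4] [120.3 106.5] 6.36 [204. 205. 212.]
blank [ 286  141   67   90 5713] 0.0498 [560.9 -69.5] [63.7 90.7] 4.94 [239. 239. 236.]
stop [ 584  180   56   28 1168] 0.0653 [843.  -41.2] [20.3 49.8] 89.93 [77. 78. 82.]
stop [ 571  220   69   26 1312] 0.0594 [852.8 -81.1] [69.  20.4] 0.16 [221. 135.  91.]
orange [ 568  218   72   27 1032] 0.0592 [852.8 -80.1] [19.3 69.2] 89.09 [199. 114.  76.]
```

View pics/w1.png

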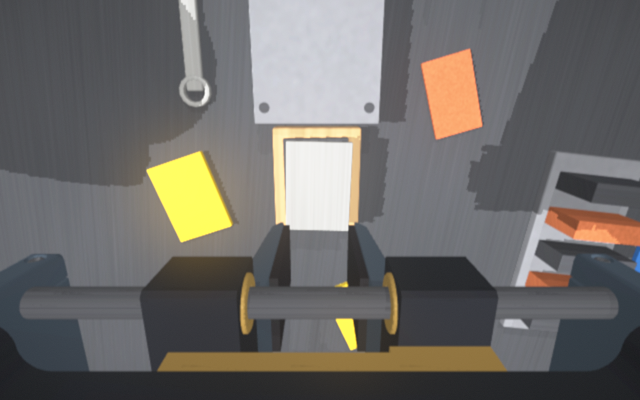

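The wrist view shows the blank at about (319,185) px, with the table edge above it at row 124. Fits put the blank at (561,-69.5) mm with yaw 4.9°, and the bed yaw is 6.4°, the same as the tool's. I'll go down behind its -y edge.

Emit:
servo_tool([
  {"tx":-0.0823,"ty":-0.0022,"tz":0,"spin":0,"hand":0.33},
  {"tx":-0.0823,"ty":-0.0022,"tz":0,"spin":0,"hand":0.33},
  {"tx":-0.0823,"ty":-0.0022,"tz":0.04,"spin":0,"hand":0.33},
  {"tx":-0.0823,"ty":-0.0022,"tz":0.08,"spin":0,"hand":0.33},
  {"tx":-0.0823,"ty":-0.0022,"tz":0.12,"spin":0,"hand":0.33},
  {"tx":-0.0823,"ty":-0.0022,"tz":0.15,"spin":0,"hand":0.33},
  {"tx":-0.0823,"ty":-0.0022,"tz":0.165,"spin":0,"hand":0.33},
  {"tx":-0.0823,"ty":-0.0022,"tz":0.17,"spin":0,"hand":0.33},
  {"tx":-0.0823,"ty":-0.0022,"tz":0.17,"spin":0,"hand":0.33},
  {"tx":-0.0823,"ty":-0.0022,"tz":0.17,"spin":0,"hand":0.33},
])

```text
time: 3.28
eef_pos: [0.5685, -0.1446, 0.2357]
ee_rot: [0.0, 0.667, 0.745, 0.0]
contact_force: [0.7, 0.1, -0.3]
finger_gap: 0.0296
```

Run:
```python
from h import *
s=robot.get_state(); print(s['time'],s['eef_pos'],s['ee_rot'],s['finger_gap'])
p,im,d=snap('wrist','w2.png'); W=cloud(p,d); np.savez('w2',W=W,im=im)
z=W[...,2]
def fit(m,name):
    n,l,st,c=cv2.connectedComponentsWithStats(m.astype(np.uint8))
    for i in range(1,n):
        if st[i,4]<400: continue
        P=W[l==i]; r=cv2.minAreaRect((P[:,:2]*1000).astype(np.float32)); print(name,st[i],np.median(P[:,2]).round(4),np.round(r[0],1),np.round(r[1],1),round(r[2],2),im[l==i].mean(0).round())
fit((z>.037)&(z<.0425),'table'); fit((z>.0465)&(z<.054),'blank')
h=cv2.cvtColor(im,cv2.COLOR_RGB2HSV); fit((h[...,0]>5)&(h[...,0]<22)&(h[...,1]>150)&(z>.043)&(z<.08),'orange')
```

```text
3.2833 [ 0.5685067  -0.14459977  0.23572644] [4.33555849e-04 6.67121050e-01 7.44949178e-01 1.97619531e-04] 0.02963947612022776
blank [  248     0   151   200 27636] 0.0496 [561.  -70.1] [64.4 88.4] 5.12 [191. 190. 187.]
```

View pics/w2.png

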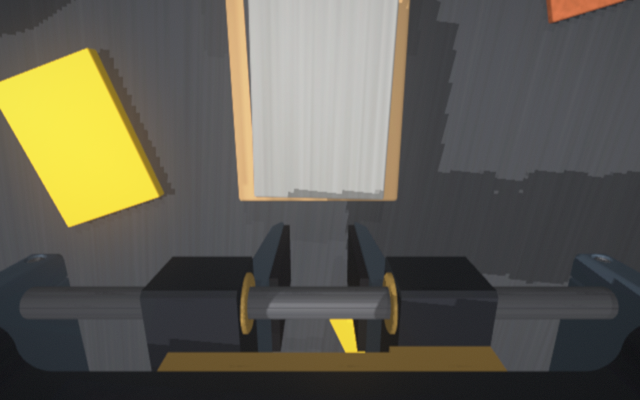

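Emit:
servo_tool([
  {"tx":0.004,"ty":0,"tz":0.0,"spin":0,"hand":0.33},
  {"tx":0.008,"ty":0,"tz":0.0,"spin":0,"hand":0.33},
  {"tx":0.011,"ty":0,"tz":0.0,"spin":0,"hand":0.33},
  {"tx":0.013,"ty":0,"tz":0.0,"spin":0,"hand":0.33},
  {"tx":0.015,"ty":0,"tz":0.0,"spin":0,"hand":0.33},
  {"tx":0.018,"ty":0,"tz":0.0,"spin":0,"hand":0.33},
  {"tx":0.021,"ty":0,"tz":0.0,"spin":0,"hand":0.33},
  {"tx":0.024,"ty":0,"tz":0.0,"spin":0,"hand":0.33},
])

```text
time: 4.0
eef_pos: [0.5661, -0.12, 0.2352]
ee_rot: [0.001, 0.667, 0.745, 0.0]
contact_force: [0.6, -6.0, 5.5]
finger_gap: 0.0303
```

Run:
```python
from h import *
s=robot.get_state(); print(s['time'],s['eef_pos'],s['contact_force'],s['wrist_torque'])
p,im,d=snap('wrist','w3.png'); W=cloud(p,d)
z=W[...,2]
P=W[(z>.0465)&(z<.054)];r=cv2.minAreaRect((P[:,:2]*1000).astype(np.float32)); print(r)
```

```text
4.0 [ 0.56607888 -0.12004043  0.23516402] [ 0.63362447 -5.97220776  5.47963677] [-1.01924973 -0.24013768 -0.01904705]
((560.8402709960938, -75.81749725341797), (64.48573303222656, 123.82052612304688), 6.300729274749756)
```

View pics/w3.png

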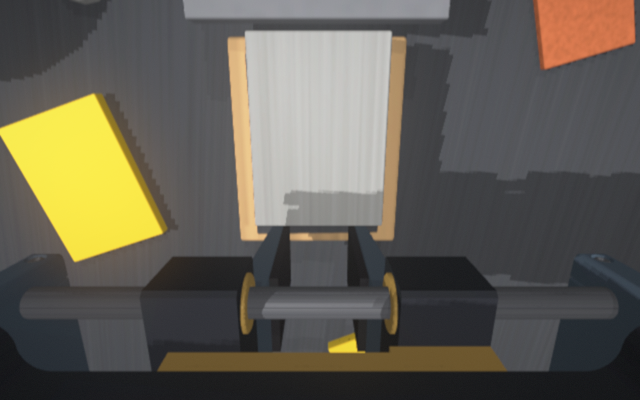

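Run:
```python
from h import *
s=robot.get_state(); print(s['time'],s['eef_pos'],s['contact_force'],s['wrist_torque'])
p,im,d=snap('wrist'); W=cloud(p,d)
for c in (300,320,340):
  for r in list(range(10,46,3))+list(range(205,248,3)): print(c,r,(W[r,c]*1000).round(1),im[r,c])
```

```text
4.05 [ 0.56596933 -0.11960955  0.23508978] [ 1.34571701 -3.26950369  2.63714514] [-0.47382891 -0.42761294 -0.05466681]
300 10 [544.6  -4.8  39.5] [154 154 160]
300 13 [544.7  -5.9  38.7] [154 154 159]
300 16 [544.8  -7.2  39. ] [152 154 160]
300 19 [545.   -8.5  39.3] [140 141 146]
300 22 [545.   -9.4  37.8] [84 84 87]
300 25 [544.5  -9.3  29.8] [79 80 82]
300 28 [ 5.427e+02 -5.700e+00 -4.000e-01] [72 73 75]
300 31 [546.1 -15.   49.4] [173 172 170]
300 34 [546.2 -16.1  49.4] [195 194 191]
300 37 [546.3 -17.2  48.9] [195 195 192]
300 40 [546.5 -18.6  50.4] [197 196 193]
300 43 [546.6 -19.9  50.9] [198 197 194]
300 205 [553.6 -93.1  49.7] [147 146 143]
300 208 [553.8 -94.4  50.3] [146 145 143]
300 211 [553.9 -96.   50.2] [146 145 143]
300 214 [554.1 -97.9  49.3] [146 145 143]
300 217 [554.2 -99.3  49.8] [145 145 142]
300 220 [ 554.4 -101.1   49. ] [143 143 140]
300 223 [ 554.5 -102.5   49.8] [144 144 142]
300 226 [ 554.6 -107.3   41.3] [81 80 80]
300 229 [ 554.7 -108.7   42.1] [69 69 70]
300 232 [ 554.9 -110.4   42. ] [70 71 72]
300 235 [ 554.9 -118.5   26.5] [169 139 104]
300 238 [ 55
[... 1777 characters left out ...]
.3] [195 194 192]
340 43 [563.8 -17.8  49.5] [195 195 192]
340 205 [573.3 -91.1  49.2] [144 143 140]
340 208 [573.5 -92.6  49.2] [143 142 139]
340 211 [573.6 -93.8  50.4] [142 141 138]
340 214 [573.8 -95.4  50. ] [142 141 138]
340 217 [574.  -96.9  50.3] [141 141 138]
340 220 [574.2 -98.6  49.9] [142 141 138]
340 223 [ 574.5 -100.5   49.2] [141 140 138]
340 226 [ 575.6 -105.1   41. ] [78 77 78]
340 229 [ 575.7 -106.5   41.8] [67 67 69]
340 232 [ 575.9 -107.8   42.6] [68 69 72]
340 235 [ 577.9 -116.1   26.3] [155 128  93]
340 238 [ 578.2 -118.4   25.1] [163 133  96]
340 241 [ 578.4 -119.8   26.2] [137 114  89]
340 244 [ 581.7 -133.4   -0.9] [85 86 89]
340 247 [ 581.8 -134.9    0.6] [85 85 88]
```

Emit:
servo_tool([
  {"tx":0.004,"ty":0,"tz":-0.0005,"spin":0,"hand":0.33},
  {"tx":0.01,"ty":0,"tz":-0.0005,"spin":0,"hand":0.33},
  {"tx":0.018,"ty":0,"tz":-0.0005,"spin":0,"hand":0.33},
  {"tx":0.026,"ty":0,"tz":-0.0005,"spin":0,"hand":0.33},
  {"tx":0.034,"ty":0,"tz":-0.0005,"spin":0,"hand":0.33},
  {"tx":0.042,"ty":0,"tz":-0.0005,"spin":0,"hand":0.33},
  {"tx":0.05,"ty":0,"tz":-0.0005,"spin":0,"hand":0.33},
  {"tx":0.058,"ty":0,"tz":-0.0005,"spin":0,"hand":0.33},
  {"tx":0.066,"ty":0,"tz":-0.0005,"spin":0,"hand":0.33},
  {"tx":0.074,"ty":0,"tz":-0.0005,"spin":0,"hand":0.33},
  {"tx":0.082,"ty":0,"tz":-0.0005,"spin":0,"hand":0.33},
  {"tx":0.088,"ty":0,"tz":-0.0005,"spin":0,"hand":0.33},
])

```text
time: 5.1
eef_pos: [0.5557, -0.0316, 0.2351]
ee_rot: [-0.0, 0.667, 0.745, -0.0]
contact_force: [-0.2, -1.7, -0.4]
finger_gap: 0.0298
```

Run:
```python
from h import *
s=robot.get_state(); print(s['time'],s['eef_pos'],s['contact_force'],s['wrist_torque'])
p,im,d=snap('wrist','w4.png'); W=cloud(p,d);np.savez('w4',W=W,im=im)
for c in (300,320,340):
  for r in range(208,250,3): print(c,r,(W[r,c]*1000).round(1),im[r,c])
h=cv2.cvtColor(im,cv2.COLOR_RGB2HSV);z=W[...,2]
m=(h[...,0]>5)&(h[...,0]<22)&(h[...,1]>150)&(z>.043)&(z<.08)&(abs(W[...,0]-.535)<.05)
if m.sum()>30:
  P=W[m]*1000; print('orange',P.shape,np.percentile(P,[2,50,98],axis=0).round(1))
```

```text
5.1 [ 0.55571078 -0.03156649  0.23509213] [-0.19691892 -1.74657987 -0.42548937] [-0.46885559 -0.15832706  0.00675075]
300 208 [543.2  -6.9  48.3] [193 191 189]
300 211 [543.3  -8.8  47.4] [182 181 179]
300 214 [543.5 -10.7  46.6] [182 181 178]
300 217 [543.6 -12.   47.5] [181 180 178]
300 220 [543.8 -13.3  48.2] [181 181 178]
300 223 [543.9 -15.2  47.4] [180 173 163]
300 226 [543.8 -25.5  24.9] [116 100  85]
300 229 [544.1 -23.5  34.6] [73 72 74]
300 232 [544.3 -22.8  40.6] [83 83 85]
300 235 [544.5 -24.1  41.6] [91 91 94]
300 238 [544.7 -25.7  41.9] [91 91 93]
300 241 [544.8 -27.5  41.7] [90 90 92]
300 244 [545.  -29.3  41.6] [89 88 92]
300 247 [545.2 -30.9  41.9] [88 89 91]
320 208 [553.1  -6.1  47.5] [178 177 174]
320 211 [553.3  -7.4  48.3] [178 176 173]
320 214 [553.5  -9.1  47.9] [178 177 174]
320 217 [553.7 -10.9  47.2] [176 176 173]
320 220 [553.9 -12.6  47.1] [176 176 172]
320 223 [554.  -13.6  48.7] [170 165 157]
320 226 [555.2 -23.5  26.8] [102  91  80]
320 229 [554.9 -21.8  35.8] [72 70 72]
320 232 [554.9 -21.9  40. ] [83 83 85]
320 235 [555.1 -22.9  41.6] [91 90 92]
320 238 [555.3 -24.8  41.3] [90 90 93]
320 241 [555.5 -26.6  41. ] [90 89 92]
320 244 [555.7 -28.2  41.4] [88 89 91]
320 247 [555.8 -29.4  42.6] [87 87 90]
340 208 [563.1  -4.9  47.8] [179 179 175]
340 211 [563.3  -6.6  47.2] [179 179 175]
340 214 [563.5  -8.   47.9] [179 178 174]
340 217 [563.8 -10.   46.6] [178 177 174]
340 220 [563.9 -11.3  47.5] [177 177 172]
340 223 [564.1 -12.8  47.8] [167 162 156]
340 226 [566.6 -22.4  26.2] [89 81 75]
340 229 [565.8 -20.7  35.4] [69 69 70]
340 232 [565.5 -20.5  40.5] [85 85 87]
340 235 [565.6 -21.7  41.8] [91 91 95]
340 238 [565.8 -23.3  41.9] [89 90 93]
340 241 [566.  -24.9  42.2] [88 90 93]
340 244 [566.3 -26.9  41.6] [88 89 92]
340 247 [566.5 -28.7  41.4] [88 89 92]
```

View pics/w4.png

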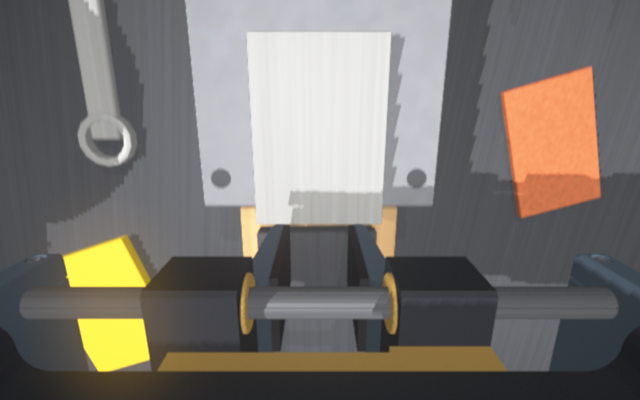

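Emit:
servo_tool([
  {"tx":0.004,"ty":0,"tz":0,"spin":0,"hand":0.33},
  {"tx":0.01,"ty":0,"tz":0,"spin":0,"hand":0.33},
  {"tx":0.016,"ty":0,"tz":0,"spin":0,"hand":0.33},
  {"tx":0.022,"ty":0,"tz":0,"spin":0,"hand":0.33},
  {"tx":0.028,"ty":0,"tz":0,"spin":0,"hand":0.33},
  {"tx":0.034,"ty":0,"tz":0,"spin":0,"hand":0.33},
  {"tx":0.038,"ty":0,"tz":0.0005,"spin":0,"hand":0.33},
  {"tx":0.04,"ty":0,"tz":0.001,"spin":0,"hand":0.33},
])

```text
time: 5.82
eef_pos: [0.5518, 0.0077, 0.2346]
ee_rot: [0.0, 0.667, 0.745, 0.0]
contact_force: [0.7, -6.3, 4.3]
finger_gap: 0.0303
```

Run:
```python
from h import *
s=robot.get_state(); print(s['time'],s['eef_pos'],s['contact_force'],s['wrist_torque'])
c=np.array([552.3,-8.5]);Y=np.array([-.111,.994]);X=np.array([.994,.111])
def bedpts(P): Q=P[:,:2]*1000-c; return np.c_[Q@X,Q@Y-100,P[:,2]*1000]
for n in ('wrist','top'):
  p,im,d=snap(n,n+'5.png'); W=cloud(p,d); np.savez(n+'5',W=W,im=im)
  B=bedpts(W.reshape(-1,3)).reshape(W.shape)
  h=cv2.cvtColor(im,cv2.COLOR_RGB2HSV)
  m=(h[...,0]>5)&(h[...,0]<25)&(h[...,1]>110)&(B[...,2]>41)&(abs(B[...,0])<40)&(B[...,1]>0)&(B[...,1]<140)
  print(n,m.sum(), np.percentile(B[m],[2,10,50,98],axis=0).round(1) if m.sum() else '')
  m=(B[...,2]>45)&(B[...,2]<54)&(abs(B[...,0])<40)&(B[...,1]>-100)&(B[...,1]<40)
  if m.sum(): print('blank',np.percentile(B[m],[1,50,99],axis=0).round(1), cv2.minAreaRect(B[m][:,:2].astype(np.float32)))
```

```text
5.8167 [0.55177915 0.0076747  0.2345606 ] [ 0.68458444 -6.31740815  4.27174318] [-1.04127032 -0.1182289   0.06263524]
wrist 996 [[-24.6  32.   45.4]
 [-20.4  32.1  46.5]
 [  0.4  32.3  52.1]
 [ 25.4  32.7  58.3]]
blank [[-30.2 -68.2  46. ]
 [  0.8 -16.6  47.7]
 [ 32.1  32.4  52. ]] ((0.877471923828125, -33.48735809326172), (132.64068603515625, 64.51268005371094), 89.96167755126953)
top 47 [[-25.5  32.   49. ]
 [-21.6  33.   53.8]
 [  0.9  36.9  59.5]
 [ 23.2  47.4  65.6]]
blank [[-32.    0.5  45.5]
 [  6.1  13.2  48.8]
 [ 30.3  32.5  53.3]] ((1.1420211791992188, 22.380569458007812), (39.11557388305664, 65.64070892333984), 84.33405303955078)
```

View pics/wrist5.png

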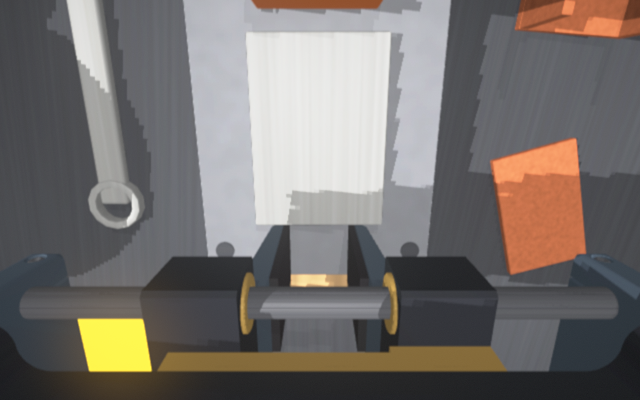

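The orange pad's front is at bed y ≈ 32 mm (row 8 in the image), and the blank's front edge (row 32) is at about 22. That leaves a gap of about 10 mm, with the blank square and centred. I'll approach slowly.

Emit:
servo_tool([
  {"tx":0.002,"ty":0,"tz":0,"spin":0,"hand":0.33},
  {"tx":0.004,"ty":0,"tz":0,"spin":0,"hand":0.33},
  {"tx":0.0055,"ty":0,"tz":0,"spin":0,"hand":0.33},
  {"tx":0.0065,"ty":0,"tz":0,"spin":0,"hand":0.33},
  {"tx":0.007,"ty":0,"tz":0,"spin":0,"hand":0.33},
  {"tx":0.007,"ty":0,"tz":0,"spin":0,"hand":0.33},
])

```text
time: 6.42
eef_pos: [0.5508, 0.0142, 0.2342]
ee_rot: [-0.0, 0.667, 0.745, 0.0]
contact_force: [0.0, -2.2, 2.6]
finger_gap: 0.0299
```

Emit:
servo_tool([
  {"tx":0.0003,"ty":0,"tz":0,"spin":0,"hand":0.33},
  {"tx":0.0007,"ty":0,"tz":0,"spin":0,"hand":0.33},
  {"tx":0.001,"ty":0,"tz":0,"spin":0,"hand":0.33},
])

```text
time: 6.67
eef_pos: [0.5507, 0.0151, 0.2343]
ee_rot: [0.0, 0.667, 0.745, 0.0]
contact_force: [0.4, -4.5, 2.1]
finger_gap: 0.0301
```

Emit:
servo_tool([
  {"tx":0.0003,"ty":0,"tz":0,"spin":0,"hand":0.33},
  {"tx":0.0007,"ty":0,"tz":0,"spin":0,"hand":0.33},
  {"tx":0.001,"ty":0,"tz":0,"spin":0,"hand":0.33},
])

```text
time: 6.92
eef_pos: [0.5506, 0.0161, 0.2343]
ee_rot: [0.0, 0.667, 0.745, 0.0]
contact_force: [0.4, -4.2, 2.6]
finger_gap: 0.03
```

Emit:
servo_tool([
  {"tx":0.0003,"ty":0,"tz":0,"spin":0,"hand":0.33},
  {"tx":0.0007,"ty":0,"tz":0,"spin":0,"hand":0.33},
  {"tx":0.001,"ty":0,"tz":0,"spin":0,"hand":0.33},
  {"tx":0.001,"ty":0,"tz":0,"spin":0,"hand":0.33},
])

```text
time: 7.25
eef_pos: [0.5504, 0.0172, 0.2343]
ee_rot: [0.0, 0.667, 0.745, 0.0]
contact_force: [0.4, -3.4, 2.3]
finger_gap: 0.0302
```

Run:
```python
from h import *
c=np.array([552.3,-8.5]);Y=np.array([-.111,.994]);X=np.array([.994,.111])
p,im,d=snap('wrist','w6.png'); W=cloud(p,d)*1000
Q=W[...,:2]-c; B=np.stack([Q@X,Q@Y-100,W[...,2]],-1)
for k in (300,320,340): print([(r,*B[r,k,1:].round(1)) for r in range(4,46,3)])
s=robot.get_state(); print(s['time'],s['eef_pos'],s['contact_force'])
```

```text
[(4, np.float64(39.6), np.float64(61.3)), (7, np.float64(38.6), np.float64(61.0)), (10, np.float64(37.7), np.float64(60.7)), (13, np.float64(36.4), np.float64(61.5)), (16, np.float64(35.5), np.float64(60.9)), (19, np.float64(34.4), np.float64(60.8)), (22, np.float64(33.2), np.float64(61.6)), (25, np.float64(32.5), np.float64(59.5)), (28, np.float64(32.5), np.float64(53.0)), (31, np.float64(32.3), np.float64(47.3)), (34, np.float64(31.2), np.float64(46.5)), (37, np.float64(29.6), np.float64(48.9)), (40, np.float64(nan), np.float64(nan)), (43, np.float64(27.7), np.float64(45.7))]
[(4, np.float64(39.7), np.float64(61.0)), (7, np.float64(38.8), np.float64(60.3)), (10, np.float64(37.7), np.float64(60.6)), (13, np.float64(36.3), np.float64(61.8)), (16, np.float64(35.6), np.float64(60.5)), (19, np.float64(34.2), np.float64(62.0)), (22, np.float64(33.1), np.float64(62.0)), (25, np.float64(32.2), np.float64(61.2)), (28, np.float64(32.3), np.float64(54.3)), (31, np.float64(32.5), np.float64(45.9)), (34, np.float64(31.0), np.float64(47.7)), (37, np.float64(29.8), np.float64(48.0)), (40, np.float64(28.5), np.float64(48.2)), (43, np.float64(27.4), np.float64(47.6))]
[(4, np.float64(39.4), np.float64(62.1)), (7, np.float64(38.6), np.float64(60.9)), (10, np.float64(37.5), np.float64(61.6)), (13, np.float64(36.3), np.float64(62.3)), (16, np.float64(35.6), np.float64(60.4)), (19, np.float64(34.4), np.float64(60.8)), (22, np.float64(33.5), np.float64(59.7)), (25, np.float64(32.3), np.float64(60.8)), (28, np.float64(32.3), np.float64(53.9)), (31, np.float64(32.3), np.float64(46.8)), (34, np.float64(30.9), np.float64(48.4)), (37, np.float64(29.9), np.float64(47.3)), (40, np.float64(28.7), np.float64(47.3)), (43, np.float64(27.4), np.float64(47.5))]
7.3 [0.55047276 0.0171615  0.23426534] [ 0.88371508 -4.51131177  1.83019963]
```

Emit:
servo_tool([
  {"tx":0.0003,"ty":0,"tz":0,"spin":0,"hand":0.33},
  {"tx":0.0006,"ty":0,"tz":0,"spin":0,"hand":0.33},
  {"tx":0.0008,"ty":0,"tz":0,"spin":0,"hand":0.33},
  {"tx":0.0008,"ty":0,"tz":0,"spin":0,"hand":0.33},
])

```text
time: 7.63
eef_pos: [0.5504, 0.0178, 0.2342]
ee_rot: [0.0, 0.667, 0.745, -0.0]
contact_force: [0.7, -5.8, 2.5]
finger_gap: 0.0298
```

Emit:
servo_tool([
  {"tx":0.0003,"ty":0,"tz":0,"spin":0,"hand":0.33},
  {"tx":0.0006,"ty":0,"tz":0,"spin":0,"hand":0.33},
  {"tx":0.0008,"ty":0,"tz":0,"spin":0,"hand":0.33},
  {"tx":0.0008,"ty":0,"tz":0,"spin":0,"hand":0.33},
])

```text
time: 7.97
eef_pos: [0.5503, 0.0185, 0.2342]
ee_rot: [0.0, 0.667, 0.745, -0.0]
contact_force: [1.3, -8.4, 2.2]
finger_gap: 0.03
```

Emit:
servo_tool([
  {"tx":0.0003,"ty":0,"tz":0,"spin":0,"hand":0.33},
  {"tx":0.0006,"ty":0,"tz":0,"spin":0,"hand":0.33},
  {"tx":0.0008,"ty":0,"tz":0,"spin":0,"hand":0.33},
  {"tx":0.0008,"ty":0,"tz":0,"spin":0,"hand":0.33},
])

```text
time: 8.3
eef_pos: [0.5502, 0.0192, 0.2343]
ee_rot: [0.0, 0.667, 0.745, -0.0]
contact_force: [-0.1, -10.2, 2.1]
finger_gap: 0.0298
```

Emit:
servo_tool([
  {"tx":0.0003,"ty":0,"tz":0,"spin":0,"hand":0.33},
  {"tx":0.0006,"ty":0,"tz":0,"spin":0,"hand":0.33},
  {"tx":0.0008,"ty":0,"tz":0,"spin":0,"hand":0.33},
  {"tx":0.0008,"ty":0,"tz":0,"spin":0,"hand":0.33},
])

```text
time: 8.63
eef_pos: [0.5502, 0.0199, 0.2343]
ee_rot: [0.0, 0.667, 0.745, -0.0]
contact_force: [1.7, -12.9, 2.0]
finger_gap: 0.0302
```

Emit:
servo_tool([
  {"tx":0,"ty":0,"tz":0,"spin":0,"hand":0.33},
  {"tx":0,"ty":0,"tz":0,"spin":0,"hand":0.33},
  {"tx":0,"ty":0,"tz":0,"spin":0,"hand":0.33},
  {"tx":0,"ty":0,"tz":0,"spin":0,"hand":0.33},
  {"tx":0,"ty":0,"tz":0,"spin":0,"hand":0.33},
  {"tx":0,"ty":0,"tz":0,"spin":0,"hand":0.33},
  {"tx":0,"ty":0,"tz":0,"spin":0,"hand":0.33},
  {"tx":0,"ty":0,"tz":0,"spin":0,"hand":0.33},
])

```text
time: 9.3
eef_pos: [0.5502, 0.0198, 0.2343]
ee_rot: [0.0, 0.667, 0.745, -0.0]
contact_force: [1.6, -12.1, 1.8]
finger_gap: 0.0302
```

Emit:
servo_tool([
  {"tx":-0.0003,"ty":0,"tz":0,"spin":0,"hand":0.33},
  {"tx":-0.0006,"ty":0,"tz":0,"spin":0,"hand":0.33},
  {"tx":-0.0009,"ty":0,"tz":0,"spin":0,"hand":0.33},
  {"tx":-0.0012,"ty":0,"tz":0,"spin":0,"hand":0.33},
  {"tx":-0.0015,"ty":0,"tz":0,"spin":0,"hand":0.33},
  {"tx":-0.0018,"ty":0,"tz":0,"spin":0,"hand":0.33},
  {"tx":-0.0021,"ty":0,"tz":0,"spin":0,"hand":0.33},
  {"tx":-0.0024,"ty":0,"tz":0,"spin":0,"hand":0.33},
  {"tx":-0.0027,"ty":0,"tz":0,"spin":0,"hand":0.33},
  {"tx":-0.003,"ty":0,"tz":0,"spin":0,"hand":0.33},
  {"tx":-0.0034,"ty":0,"tz":0,"spin":0,"hand":0.33},
  {"tx":-0.004,"ty":0,"tz":0,"spin":0,"hand":0.33},
])

```text
time: 10.3
eef_pos: [0.5504, 0.0164, 0.2341]
ee_rot: [-0.0, 0.667, 0.745, -0.0]
contact_force: [-0.0, 0.2, 0.5]
finger_gap: 0.0294
```

Emit:
servo_tool([
  {"tx":-0.003,"ty":0,"tz":0,"spin":0,"hand":0.33},
  {"tx":-0.008,"ty":0,"tz":0,"spin":0,"hand":0.33},
  {"tx":-0.012,"ty":0,"tz":0,"spin":0,"hand":0.33},
  {"tx":-0.012,"ty":0,"tz":-0.01,"spin":0,"hand":0.33},
  {"tx":-0.012,"ty":0,"tz":-0.04,"spin":0,"hand":0.33},
  {"tx":-0.02,"ty":0,"tz":-0.08,"spin":0,"hand":0.33},
  {"tx":-0.04,"ty":0,"tz":-0.12,"spin":0,"hand":0.33},
  {"tx":-0.06,"ty":0,"tz":-0.15,"spin":0,"hand":0.33},
  {"tx":-0.06,"ty":0,"tz":-0.16,"spin":0,"hand":0.33},
  {"tx":-0.06,"ty":0,"tz":-0.16,"spin":0,"hand":0.33},
  {"tx":-0.06,"ty":0,"tz":-0.16,"spin":0,"hand":0.33},
])

```text
time: 11.22
eef_pos: [0.5569, -0.0433, 0.3947]
ee_rot: [0.0, 0.667, 0.745, 0.0]
contact_force: [0.3, 0.9, -1.0]
finger_gap: 0.0299
```

Run:
```python
from h import *
s=robot.get_state(); print(s['time'],s['eef_pos'],s['contact_force'])
c=np.array([552.3,-8.5]);Y=np.array([-.111,.994]);X=np.array([.994,.111])
p,im,d=snap('wrist','w7.png'); W=cloud(p,d)*1000
Q=W[...,:2]-c; B=np.stack([Q@X,Q@Y-100,W[...,2]],-1)
m=(B[...,2]>45)&(B[...,2]<51)&(abs(B[...,0])<50)&(B[...,1]>-75)&(B[...,1]<31)
print(np.median(B[m][:,2]),cv2.minAreaRect(B[m][:,:2].astype(np.float32)))
k=319
print([(r,*B[r,k,1:].round(1)) for r in range(0,100,2)])
m=(abs(B[...,2]-42)<2)&(abs(B[...,0])<40)&(B[...,1]<-103)&(B[...,1]>-220)
print('mid',m.sum(),cv2.minAreaRect(W[m][:,:2].astype(np.float32)))
# initial middle front edge seen in first wrist image
W1=np.load('w1.npz')['W']*1000
for k in (300,320,340): print([(r,*W1[r,k].round(1)) for r in range(132,146)])
```

```text
11.2167 [ 0.55688945 -0.04334255  0.39469953] [ 0.30885646  0.88499913 -1.03463084]
47.64729805797336 ((0.7423362731933594, -17.753368377685547), (77.906982421875, 64.06245422363281), 89.9322738647461)
[(0, np.float64(20.9), np.float64(47.2)), (2, np.float64(19.5), np.float64(46.9)), (4, np.float64(18.2), np.float64(46.2)), (6, np.float64(16.4), np.float64(47.6)), (8, np.float64(14.9), np.float64(47.6)), (10, np.float64(13.4), np.float64(47.6)), (12, np.float64(11.6), np.float64(48.7)), (14, np.float64(10.2), np.float64(48.5)), (16, np.float64(8.7), np.float64(48.0)), (18, np.float64(7.2), np.float64(48.0)), (20, np.float64(5.7), np.float64(48.1)), (22, np.float64(4.4), np.float64(46.8)), (24, np.float64(2.5), np.float64(48.8)), (26, np.float64(1.1), np.float64(48.0)), (28, np.float64(-0.5), np.float64(47.9)), (30, np.float64(-1.9), np.float64(47.3)), (32, np.float64(-3.4), np.float64(47.1)), (34, np.float64(-5.1), np.float64(47.6)), (36, np.float64(-6.6), np.float64(47.1)), (38, np.float64(-8.2), np.float64(47.7)), (40, np.float64(-9.8), np.float64(47.5)), (42, np.float64(-11.5), np
[... 3272 characters left out ...]
27.3)), (135, np.float64(577.5), np.float64(-18.6), np.float64(25.2)), (136, np.float64(577.6), np.float64(-19.6), np.float64(25.1)), (137, np.float64(577.0), np.float64(-19.5), np.float64(35.7)), (138, np.float64(576.6), np.float64(-19.7), np.float64(43.0)), (139, np.float64(576.8), np.float64(-20.7), np.float64(41.9)), (140, np.float64(577.0), np.float64(-21.7), np.float64(41.3)), (141, np.float64(577.1), np.float64(-22.7), np.float64(41.5)), (142, np.float64(576.8), np.float64(-22.9), np.float64(47.4)), (143, np.float64(576.7), np.float64(-23.6), np.float64(49.6)), (144, np.float64(576.9), np.float64(-24.7), np.float64(48.2)), (145, np.float64(577.0), np.float64(-25.6), np.float64(49.2))]
```

View pics/w7.png

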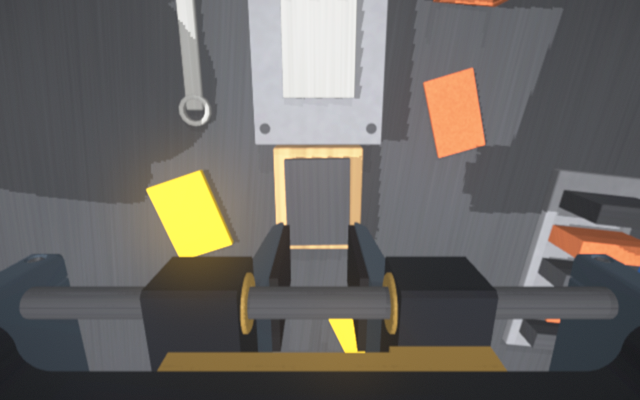

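```bash
python3 -c "
from bench import robot
print(robot.finish_job())"
```

```text
the job is handed in; nothing more can be done
None
```

I slid the top blank off the stack with the half-closed fingers behind its -y edge. I then pressed it against the orange pad, let go slowly and handed the job in at about 11.3 s. No verdict was reported.

- **Press:** I held it for about 0.7 s. The wrist read 12–13 N. Taking off about 2–4 N of sliding drag leaves roughly 8–11 N on the stop. The pad's travel of about 2.5 mm at 4 N/mm agrees, giving about 10 N.
- **Blank at the end:** Its top is at 47.6 mm, so it lies flat on the table to within the camera's accuracy. It is about 1 mm off the centre line and square to within about 0.5°.
- **Lower blanks:** The middle blank's front edge is within 0.5 mm of where it started. I did not measure the bottom blank separately.
- **Other objects:** The arm went near none of the bystanders, and those in the last picture look unmoved.

**Not directly confirmed:** the light contact with the pad after letting go. The blank's front edge measured at about 32.9 mm and the pad's face at about 32.3 mm, which fits them still touching. The cameras cannot resolve a force as small as 0.1 N.

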